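Cover the tumbler cup and hold its drive arm engaged

TASK

Get the small parts tumbler going: pick up the blue lid by its knob and lower it onto the open metal cup (do not drop it on) so that it sits seated and level, and let go of it. Then push the red grip post of the sprung yellow arm away from the cup, past its click and as far as it goes, and finish while still holding it there against its spring with the lid still seated. Leave the wider white lid, the jar, the two dropper bottles and the brush where they are, and do not push the arm before the lid is on.

Things in the scene. Friction and masses are not known exactly. Their poses are not given: they have to be found in the camera images.
- tumbler: Parts tumbler, fixed to the table: grey base plate 30 mm thick, from -100 to +140 mm in x and -135 to +125 in y about its origin (at table height); blue housing 72 mm high along its +x edge. Its place and yaw (up to 0.3 rad) vary. A black rubber wheel carries the metal cup; a yellow arm on a pivot carries the red grip post at one end and a rubber roller at the other.
- cup_rim (a point): Centre of the mouth of the open metal cup, at the height of its rim, 120 mm over the table, z up. Cup: outside diameter 88 mm, wall 4, straight, 65 deep, standing fixed on the tumbler. A few small metal parts lie in it.
- lid: Loose blue lid, 60 to 130 g, origin at the centre of its underside, z up. From below: plug 73 mm in diameter, 8 high, going into the cup with 3.5 mm play all round; disc 92 mm in diameter, 6 thick, that rests on the rim; round black knob 24 mm in diameter, 28 high (14 to 42 mm above the origin). It lies upright on the table on its plug. Seated, its origin is 8 mm below the rim.
- wide_lid: A wider loose white lid, 112 mm in diameter with a 100 mm plug and the same black knob, that does not belong to this cup; origin at the centre of its underside. Not to be moved. It, the blue lid and the jar may lie at each other's places.
- idler_arm (a joint): Angle of the yellow arm in rad: 0 sprung to rest, 0.50 at its firm stop (roller meets wheel). Grows counter-clockwise from above; the post then moves away from the cup, to the tumbler's -y. Spring: 3 N at the post at rest, 7 N at the stop. A brass pawl makes a click between 0.15 and 0.37 (up to about 12 N at the post, then the force drops); the arm does not catch and springs back if let go.
- pivot (a point): Upright axis of the yellow arm, fixed on the tumbler, 68 mm over the table; frame parallel to the tumbler's.
- grip_top (a point): Centre of the top of the red grip post at the arm's end nearest the robot: upright cylinder 24 mm in diameter, 63 tall, top 125 mm over the table, its foot on the arm (22 mm wide) 62 mm over the table. It is 120 mm from the pivot axis; the point's x axis points to the pivot. Its whole travel is an arc of 60 mm.
- jar: Small amber jar with a black cap, 48 mm in diameter, 60 high, origin at the centre of its foot; not to be moved.
- dropper_a: White dropper bottle with red cap, 32 mm in diameter, 75 high, right of the lids, origin at its foot; not to be moved.
- dropper_b: Green dropper bottle with yellow cap, 36 mm in diameter, 80 high, left of the tumbler, origin at its foot; not to be moved.
- brush: Paint brush lying on the table in front of the robot, 170 mm long, origin at its middle; not to be moved.
Mind the look-alikes: they are no part of the job. Of the things shaped like the lid, the blue one is meant.

How it is judged:
By the outcome, as a careful person would: the job done as asked, in the order asked, and still so for the second after the job is handed in, while the arm keeps its last pose, push and grip.
It also fails if it takes over 61 s, if anything falls off the work surface, if the arm or the gripper's body presses on something with over 40 N, if the wrist force passes 120 N, or if a joint passes its speed limit or range.

ROBOT

A 6-joint arm with a two-finger parallel gripper is mounted at the origin on the work surface. World frame = base frame: x ahead of the robot, y to its left, z up, the work surface at z = 0. Lengths are in m, angles in rad, forces in N, time in s.
With the tool pointing down it reaches from about 0.325 to 0.85 m from the base axis. Payload 15.5 kg.
Tool frame: the origin (TCP) lies on the centre line of the jaws, within the pads' length; the fingertips stand tcp_to_tips ahead of it and the grasp point (between the pads) lies 8 mm behind it (tcp_to_tips is the distance from the TCP to the fingertips, in m); z points along the fingers, y is the line along which they close (so a half turn about z gives the same grasp; the last joint's range is limited). The gripper opens to 91 mm and grips with 3 to 60 N. Pads are 32 mm wide; open, the fingers measure 118 mm over their backs; the gripper's body (76 mm by 178 mm) begins 60 mm behind the grasp point.
Start: joints at [1.133, 0.494, 1.345, -0, 1.302, -0.096], TCP at [0.21, 0.589, 0.225] pointing down, gripper open.
Joint ranges: [-2.91, 2.91], [-0.82, 2.16], [0.22, 2.67], [-1.22, 4.37], [0.12, 2.79], [-3.08, 3.08]. Speed limits (rad/s): [1.89, 1.89, 2.57, 3.01, 3.01, 3.01].

INTERFACE

Orientations are given as [roll, pitch, yaw] about the fixed x, y, z axes, in that order (R = Rz(yaw) Ry(pitch) Rx(roll)).
In Python, from bench import * gives the robot as it stands.
- The arm moves only by the shell command python3 -m handwheel 'ROWS' [FORCE]. ROWS is text: rows parted by semicolons, each of 5 numbers parted by spaces: the finger opening in cm, from 0 to 9.12, then the shift along the tool's x, y, z in cm, then the turn about the tool's z in rad. In form: jaw tx ty tz roll; .... A call has 1 to 5 rows; each row shifts and turns the commanded pose from where the row before left it, along the tool's axes as they then stand; what a row does not reach is not made up. A row lasts 1/10 s, in which the tool goes at most 50 mm and 8.59 degrees, less where a joint would pass 70% of its speed; a pose out of reach is approached as far as the arm can. A call is refused whole if a number of a shift passes 5 or a number of a turn 0.15, either way. A call with a gripper value outside its range is refused whole. The fingers move at their own pace and stop on an object; FORCE is the grip in N (left out, the last holds). Time passes only in rows, so rows that do not move let the fingers close. It gives the time, the measured TCP pose, the force, the opening and the grip force at its end, in the units of the state.
- get_obs(): the state, without advancing time (a new reading comes with each control period).
- grab_frame(name): name is "scene" or "top" or "wrist"; returns a dict with "frame" (400x640x3 uint8, red, green, blue), "K" (3x3 intrinsics, pixels), "eye" and "attitude" of the camera in the world. Camera axes: x right, y down, z forward; pixel columns grow to the right and rows downward; lengths in m; the calibration is good to about 2 mm. A picture is of the moment at which its call begins. There is no depth.
- hand_in(): hands the job in; it is judged then, once.
The state is a dict: "t": time; "qpos": joint angles; "joint_vel": joint speeds; "effort": joint torques, N m; "position": TCP position; "eef_rot": TCP orientation; "wrist_force": force on the tool from outside, world axes, zero at the start; "torque": the same for the moment, N m; "grip_width": finger opening in m; "grasp_force": force on a finger pad.
Only numpy, scipy, OpenCV 4.12 (cv2) and the standard library are available. Lean on these libraries where they do the work, as an engineer would, in place of code of your own. Each camera call takes 0.05 s, during which the arm holds its last target. There are 200 camera calls.

## Working session

There is one attempt and no reset: what is moved stays moved. The work goes in short steps, Python scripts to look and compute and a shell command to move; the robot and the scene stay as the last step left them, time stands still between calls to the robot, and variables do not carry over. Pictures are saved under pics/ and viewed, at most 10 in all, crops included, and the job is handed in when it is done.

```bash
ls; mkdir -p pics; python3 - <<'E'
from bench import *
import cv2
o=get_obs(); print(o)
for n in("scene","top"):
    f=grab_frame(n); cv2.imwrite(f"pics/{n}0.png",f["frame"][:,:,::-1]); print(n,f["K"],f["eye"],f["attitude"])
E
```

```text
pics
{'t': 0.0, 'qpos': array([ 1.13249580e+00,  4.94186858e-01,  1.34612621e+00,  2.56789366e-05,
        1.30249736e+00, -9.55095545e-02]), 'joint_vel': array([-6.44806714e-04,  6.23005382e-04, -1.63556387e-03,  4.19409774e-04,
       -5.10216267e-05, -1.02437748e-03]), 'effort': array([-4.75338646e-03, -8.78814554e+01, -3.81859124e+01,  7.02497712e-02,
        5.31410496e-02, -1.48960758e-04]), 'position': array([0.20991283, 0.58830911, 0.22433764]), 'eef_rot': array([-3.14038278e+00, -1.40772275e-04,  2.79879478e+00]), 'wrist_force': array([ 1.25015172, -0.00804671, -0.62763205]), 'torque': array([ 0.0499845 , -0.04688442,  0.0413507 ]), 'grasp_force': 0.0, 'grip_width': 0.09121055241345723}
scene [[401.65373201   0.         319.89050507]
 [  0.         401.65373201 193.83807081]
 [  0.           0.           1.        ]] [1.17253756 0.34990246 0.73020439] [-2.2533739  -0.00264323  2.02263018]
top [[365.15693704   0.         319.97030432]
 [  0.         365.15693704 200.9158996 ]
 [  0.           0.           1.        ]] [ 0.30415766 -0.0109923   1.08409351] [-2.95612249  0.00496107 -1.55528526]
```

View pics/scene0.png

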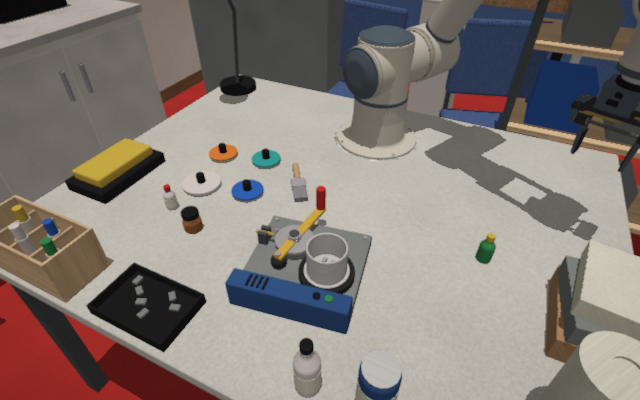

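View pics/top0.png

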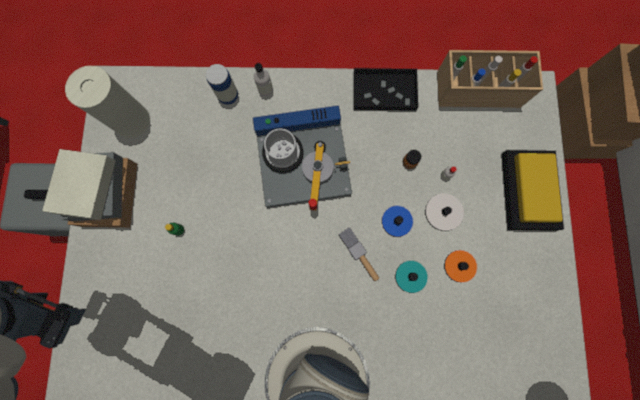

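The scene shows the blue lid at (397,221) in the top view, with the cup mouth at (281,147), the red post top at (313,203) and the pivot at (318,167). The orange and teal lids, the white lid, the jar and the brush lie around them. Next I measure these by colour and triangulation.

```bash
cat > h.py <<'E'
from bench import *
import cv2, numpy as np
from scipy.spatial.transform import Rotation as R
def rot(f): return R.from_euler('xyz',f["attitude"]).as_matrix()
def onplane(f,uv,z):
    uv=np.atleast_2d(np.asarray(uv,float)); K=f["K"]
    d=np.c_[uv,np.ones(len(uv))]@np.linalg.inv(K).T@rot(f).T
    e=np.array(f["eye"]); return e+d*((z-e[2])/d[:,2])[:,None]
def proj(f,P):
    c=(np.atleast_2d(P)-f["eye"])@rot(f); p=c@f["K"].T; return p[:,:2]/p[:,2:]
def blob(f,lo,hi,box):
    hsv=cv2.cvtColor(f["frame"],cv2.COLOR_RGB2HSV); m=cv2.inRange(hsv,np.array(lo),np.array(hi))
    x0,y0,x1,y1=box; k=np.zeros_like(m); k[y0:y1,x0:x1]=m[y0:y1,x0:x1]
    cs,_=cv2.findContours(k,cv2.RETR_EXTERNAL,cv2.CHAIN_APPROX_NONE); return max(cs,key=cv2.contourArea)[:,0,:]
def circ(P):
    A=np.c_[2*P[:,:2],np.ones(len(P))]; s=np.linalg.lstsq(A,(P[:,:2]**2).sum(1),rcond=None)[0]
    return s[:2],np.sqrt(s[2]+s[0]**2+s[1]**2)
E
python3 - <<'E'
from h import *
T=grab_frame("top");S=grab_frame("scene")
for f,b in((T,(370,190,425,245)),(S,(225,170,270,205))):
    c=blob(f,(105,120,60),(125,255,255),b); print("lid",circ(onplane(f,c,.012)))
print("cup T",onplane(T,[[281.5,147]],.12)); print("cup S",onplane(S,[[327,248]],.12))
for f,b in((T,(300,190,325,215)),(S,(310,180,332,215))):
    c=blob(f,(0,150,60),(8,255,255),b); print("post",c.min(0),c.max(0),onplane(f,[c.mean(0)],.115))
    top=c[c[:,1]<=c[:,1].min()+4]; print("  S top",onplane(f,[top.mean(0)],.125))
print("corners",onplane(T,[[265,207],[352,195]],.03),"pivot",onplane(T,[[318,167]],.07))
print("wlid",onplane(T,[[446,212]],.014),"brush",onplane(T,[[348,235],[376,278]],.01), "jar",onplane(T,[[412,159]],.06))
def big(f,x0,y0,x1,y1,k): return cv2.resize(f["frame"][y0:y1,x0:x1],None,fx=k,fy=k,interpolation=cv2.INTER_CUBIC)
cv2.imwrite("pics/crop1.png",np.vstack([big(T,250,100,410,220,5)[:, :,::-1]]))
E
```

```text
lid (array([ 0.44922154, -0.23073317]), np.float64(0.043351958160838526))
lid (array([ 0.45290656, -0.22905453]), np.float64(0.03929501317145648))
cup T [[0.6350291 0.1052842 0.12     ]]
cup S [[0.64966524 0.11426148 0.12      ]]
post [309 199] [316 209] [[0.47785008 0.0165078  0.115     ]]
  S top [[0.4847406  0.01725971 0.125     ]]
post [317 187] [324 209] [[0.50393543 0.02872436 0.115     ]]
  S top [[0.48268563 0.01852805 0.125     ]]
corners [[ 0.48134639  0.15807958  0.03      ]
 [ 0.5209289  -0.09673125  0.03      ]] pivot [[0.59347384 0.00419432 0.07      ]]
wlid [[ 0.47689631 -0.3760582   0.014     ]] brush [[ 0.40483309 -0.08652481  0.01      ]
 [ 0.28234501 -0.16720084  0.01      ]] jar [[ 0.62430966 -0.26901918  0.06      ]]
```

View pics/crop1.png

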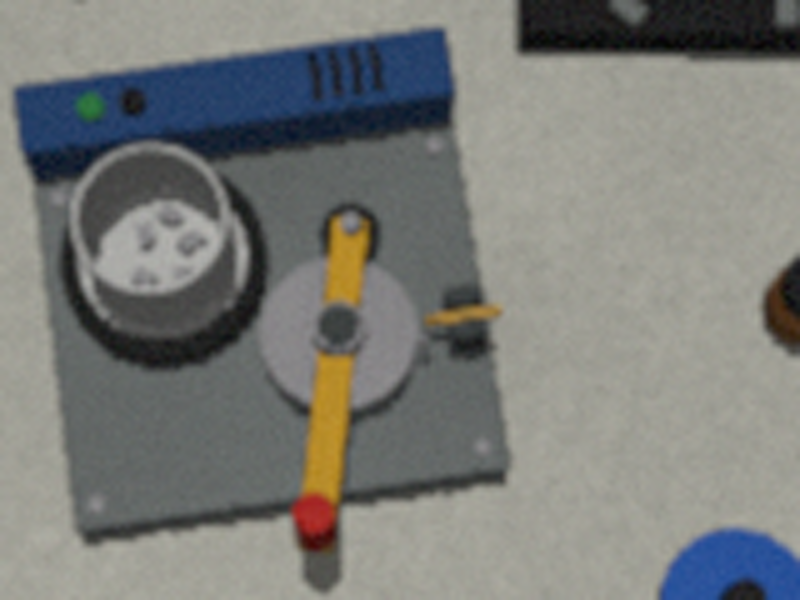

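The crop shows the cup rim centred near crop (151,222), which is u=280.2, v=144.4. The red post top is near crop (314,512), and the yellow arm lies at rest. Now I move towards the lid.

```bash
cat >> h.py <<'E'
def shift(target,o=None):
    o=o or get_obs(); M=R.from_euler('xyz',o["eef_rot"]).as_matrix()
    return (M.T@(np.array(target)-o["position"])*100).round(2)
E
python3 - <<'E'
from h import *
import bench
print([ (k,getattr(bench,k)) for k in dir(bench) if 'tip' in k.lower()])
print(shift([.451,-.230,.20]))
T=grab_frame("top");print(onplane(T,[[280.2,144.4]],.12),onplane(T,[[312.8,202.2]],.125))
E
```

```text
[('tcp_to_tips', 0.011)]
[-50.21 -68.98   2.5 ]
[[0.64250813 0.10914779 0.12      ]] [[0.48024746 0.01565164 0.125     ]]
```

```bash
for i in 1 2 3; do :; done
python3 -m handwheel '9.1 -2.9 -4 0 0; 9.1 -2.9 -4 0 0; 9.1 -2.9 -4 0 0; 9.1 -2.9 -4 0 0; 9.1 -2.9 -4 0 0' 10
python3 -m handwheel '9.1 -2.9 -4 0 0; 9.1 -2.9 -4 0 0; 9.1 -2.9 -4 0 0; 9.1 -2.9 -4 0 0; 9.1 -2.9 -4 0 0'
python3 -m handwheel '9.1 -2.9 -4 0 0; 9.1 -2.9 -4 0 0; 9.1 -2.9 -4 0 0; 9.1 -2.9 -4 0 0; 9.1 -2.9 -4 0 0'
python3 -c "
from h import *; print(shift([.451,-.230,.20]))"
```

```text
t: 0.75
position: [0.2794, 0.3497, 0.2249]
eef_rot: [3.141, 0.0, 2.799]
wrist_force: [1.7, -1.1, -0.1]
grip_width: 0.0911
grasp_force: 0.0
t: 1.25
position: [0.3487, 0.1136, 0.2251]
eef_rot: [3.141, 0.001, 2.799]
wrist_force: [2.1, -0.0, 1.0]
grip_width: 0.091
grasp_force: 0.0
t: 1.75
position: [0.4178, -0.1234, 0.2251]
eef_rot: [3.142, 0.0, 2.798]
wrist_force: [1.6, 1.2, 0.8]
grip_width: 0.0907
grasp_force: 0.0
[-6.71 -8.92  2.51]
```

```bash
python3 -m handwheel '9.1 -3.3 -4.3 1 0; 9.1 -3 -4 1 0; 9.1 -0.4 -0.6 0.5 0; 9.1 0 0 0 0; 9.1 0 0 0 0'
python3 - <<'E'
from h import *
print(get_obs()["position"]); f=grab_frame("wrist"); cv2.imwrite("pics/w1.png",f["frame"][:,:,::-1]); print(f["eye"],proj(f,[.451,-.23,.042]))
c=blob(f,(105,120,60),(125,255,255),(0,0,640,400)); h=cv2.convexHull(c)[:,0,:]
print(h.min(0),h.max(0),circ(onplane(f,h,.014)))
E
```

```text
t: 2.25
position: [0.4486, -0.2208, 0.201]
eef_rot: [3.141, -0.001, 2.799]
wrist_force: [-0.5, 0.8, -0.4]
grip_width: 0.0911
grasp_force: 0.0
[ 0.44856569 -0.22079469  0.20097626]
[ 0.37326745 -0.19432873  0.36021829] [[311.25197698 179.73757311]]
[271 132] [353 212] (array([ 0.45186254, -0.230313  ]), np.float64(0.04492959205562129))
```

View pics/w1.png

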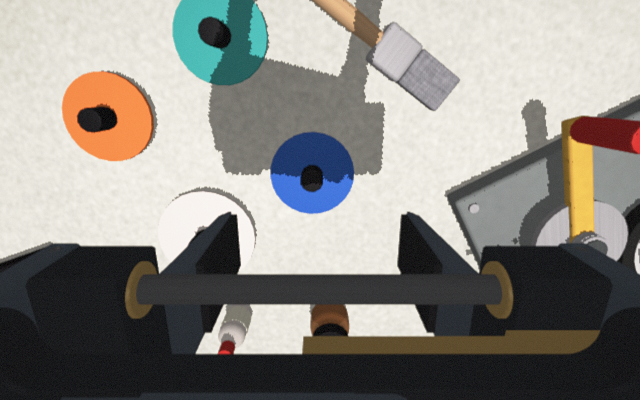

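The wrist view shows the blue lid at (312,172) with its knob at (312,178), well centred ahead of the jaws. It measures (0.452, -0.230).

```bash
python3 -c "
from h import *; print(shift([.4517,-.2302,.029]))"
```

```text
[-0.61 -0.82 17.23]
```

```bash
python3 -m handwheel '9.1 -0.6 -0.8 2 0; 9.1 0 0 4 0; 9.1 0 0 4 0; 9.1 0 0 3 0; 9.1 0 0 0 0'
python3 -c "
from h import *; print(shift([.4517,-.2302,.029]))"
```

```text
t: 2.8
position: [0.4504, -0.229, 0.0689]
eef_rot: [3.14, -0.005, 2.8]
wrist_force: [0.4, 0.1, 1.5]
grip_width: 0.0912
grasp_force: 0.0
[-0.18 -0.08  3.99]
```

```bash
python3 -m handwheel '9.1 -0.1 -0.1 2 0; 9.1 0 0 1.5 0; 9.1 0 0 0.5 0; 9.1 0 0 0 0; 9.1 0 0 0 0'
python3 -c "
from h import *; print(shift([.4517,-.2302,.029]))"
python3 -m handwheel '5 0 0 0 0; 4 0 0 0 0; 3 0 0 0 0; 1.5 0 0 0 0; 1.5 0 0 0 0' 25
python3 -m handwheel '1.5 0 0 0 0; 1.5 0 0 0 0; 1.5 0 0 0 0; 1.5 0 0 0 0; 1.5 0 0 0 0' 25
```

```text
t: 3.3
position: [0.4533, -0.2326, 0.0323]
eef_rot: [-3.141, 0.001, 2.799]
wrist_force: [0.1, 1.2, 0.1]
grip_width: 0.0913
grasp_force: 0.0
[0.23 0.18 0.33]
t: 3.8
position: [0.4527, -0.2326, 0.0311]
eef_rot: [-3.142, 0.0, 2.799]
wrist_force: [-0.0, -0.4, -0.0]
grip_width: 0.0538
grasp_force: 0.0
t: 4.3
position: [0.4526, -0.2325, 0.031]
eef_rot: [3.142, -0.0, 2.799]
wrist_force: [0.2, 0.2, -0.6]
grip_width: 0.0236
grasp_force: 25.0
```

```bash
python3 -m handwheel '1.5 0 0 -1.5 0; 1.5 0 0 -3 0; 1.5 0 0 -4 0; 1.5 0 0 -4 0; 1.5 0 0 -4 0'
python3 -m handwheel '1.5 0 0 -2 0; 1.5 0 0 0 0; 1.5 0 0 0 0'
python3 - <<'E'
from h import *
f=grab_frame("wrist"); cv2.imwrite("pics/w2.png",f["frame"][:,:,::-1])
print(shift([.6425,.109,.215]))
o=get_obs();M=R.from_euler('xyz',o["eef_rot"]).as_matrix()
c=blob(f,(105,120,60),(125,255,255),(150,130,500,330)); print(c.min(0),c.max(0))
P=o["position"]+np.array([0,0,-.017]);print(proj(f,P))
E
```

```text
t: 4.8
position: [0.4523, -0.2323, 0.1976]
eef_rot: [3.142, -0.0, 2.799]
wrist_force: [0.7, -0.5, -1.5]
grip_width: 0.023
grasp_force: 25.0
t: 5.1
position: [0.4525, -0.2324, 0.2157]
eef_rot: [-3.142, 0.0, 2.799]
wrist_force: [0.8, -0.0, -0.9]
grip_width: 0.0233
grasp_force: 25.0
[-6.460e+00  3.853e+01  1.000e-02]
[242 155] [395 245]
[[319.52188393 232.61728794]]
```

View pics/w2.png

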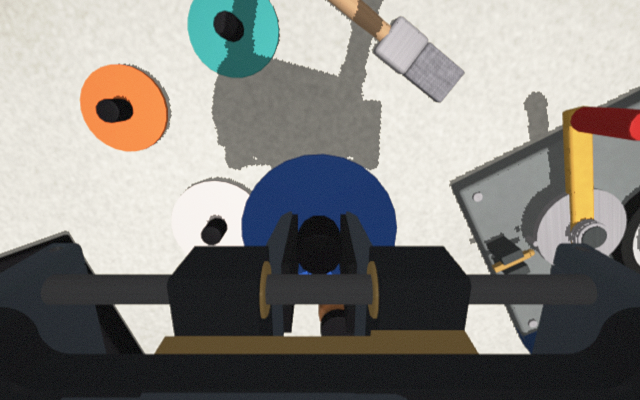

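The lid hangs level and centred on the knob at (320,243). I stop beside the cup, slightly beyond it, so the wrist camera can see the rim.

```bash
python3 -m handwheel '1.5 -1.4 2.2 0 0; 1.5 -2.2 3.7 0 0; 1.5 -2.2 3.7 0 0; 1.5 -2.2 3.7 0 0; 1.5 -2.2 3.7 0 0'
python3 -m handwheel '1.5 -2.2 3.7 0 0; 1.5 -1.6 2.7 0 0; 1.5 -0.5 1 0 0; 1.5 0 0 0 0; 1.5 0 0 0 0'
python3 - <<'E'
from h import *
o=get_obs();print(o["position"],o["grip_width"])
f=grab_frame("wrist"); cv2.imwrite("pics/w3.png",f["frame"][:,:,::-1])
print("exp cup",proj(f,[.6425,.109,.12]))
c=blob(f,(105,120,40),(125,255,255),(150,130,500,330)); c=c[c[:,1]<225]; c=c[(c[:,1]<c[:,1].min()+60)]
q,r=circ(onplane(f,c,o["position"][2]-.017)); M=R.from_euler('xyz',o["eef_rot"]).as_matrix()
print("lid ctr rel",M.T@(np.r_[q,0]-np.r_[o["position"][:2],0]),r)
E
```

```text
t: 5.65
position: [0.6063, -0.1052, 0.2141]
eef_rot: [-3.141, -0.003, 2.799]
wrist_force: [0.7, -0.9, -0.3]
grip_width: 0.0234
grasp_force: 25.0
t: 6.15
position: [0.6702, -0.0521, 0.2149]
eef_rot: [-3.141, -0.002, 2.799]
wrist_force: [-0.6, -0.8, -0.8]
grip_width: 0.0235
grasp_force: 25.0
[ 0.67016896 -0.05207157  0.21487563] 0.02347019046236959
exp cup [[511.06747826  90.84406982]]
lid ctr rel [1.78507591e-02 3.39824662e-02 1.16800075e-05] 0.050917167981540765
```

View pics/w3.png

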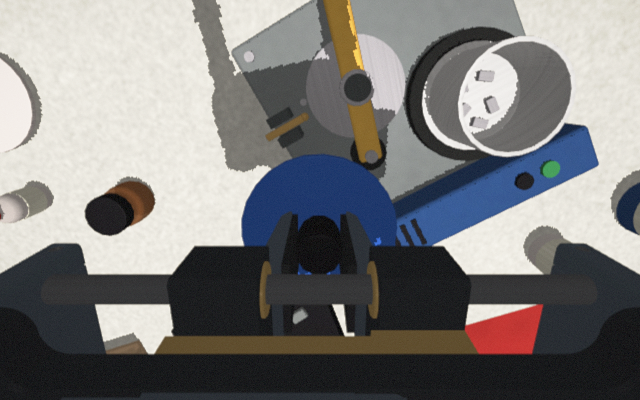

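The wrist view shows the cup mouth centred near (515,96), the pivot cap at (357,88), and the held lid at the bottom. I refine the rim and the lid offset by fitting circles.

```bash
python3 - <<'E'
from h import *
from scipy.optimize import minimize
o=get_obs()
a=np.linspace(0,2*np.pi,180,endpoint=False)
for nm,c0 in(("wrist",(.6425,.109)),("top",(.6425,.109))):
  f=grab_frame(nm)
  g=cv2.GaussianBlur(cv2.cvtColor(f["frame"],cv2.COLOR_RGB2GRAY),(0,0),1).astype(np.float32)
  def ring(c,r,z=.12):
    p=proj(f,np.c_[c[0]+r*np.cos(a),c[1]+r*np.sin(a),0*a+z]).astype(np.float32)
    return cv2.remap(g,p[:,0],p[:,1],cv2.INTER_LINEAR)[:,0] if False else cv2.remap(g,p[None,:,0],p[None,:,1],cv2.INTER_LINEAR)[0]
  s=lambda c: -np.median(ring(c,.042))-.5*np.mean(ring(c,.042))+.7*np.mean(ring(c,.037))+.7*np.mean(ring(c,.048))
  G=[(s((c0[0]+i*.001,c0[1]+j*.001)),i,j) for i in range(-14,15) for j in range(-14,15)]
  G.sort(); print(nm,G[:4]); b=G[0]; c=(c0[0]+b[1]*.001,c0[1]+b[2]*.001); print(c,proj(f,[*c,.12]))
  if nm=="wrist":
    k=f["frame"].copy()
    for r in(.04,.044): cv2.polylines(k,[proj(f,np.c_[c[0]+r*np.cos(a),c[1]+r*np.sin(a),0*a+.12]).round().astype(int)],True,(255,0,0))
    # lid outline, visible upper edge
    hsv=cv2.cvtColor(f["frame"],cv2.COLOR_RGB2HSV); m=cv2.inRange(hsv,(105,120,30),(125,255,255))
    pts=[(u,150+np.argmax(m[150:260,u]>0)) for u in range(246,384,3)]
    P=onplane(f,np.array(pts)-[0,.5],o["position"][2]-.017)
    from scipy.optimize import least_squares
    q=least_squares(lambda q:np.hypot(P[:,0]-q[0],P[:,1]-q[1])-.046,o["position"][:2],loss='soft_l1',f_scale=.001)
    M=R.from_euler('xyz',o["eef_rot"]).as_matrix()
    print("lid-tcp tool",(M.T@np.r_[q.x-o["position"][:2],0]),q.x,np.abs(q.fun).max())
    qq=q.x
    cv2.polylines(k,[proj(f,np.c_[qq[0]+.046*np.cos(a),qq[1]+.046*np.sin(a),0*a+o["position"][2]-.017]).round().astype(int)],True,(255,0,0))
    cv2.imwrite("pics/w4.png",k[:,:,::-1])
E
```

```text
wrist [(np.float32(-154.73874), 7, 3), (np.float32(-151.34067), 7, 4), (np.float32(-148.55104), 8, 3), (np.float32(-148.12282), 6, 3)]
(0.6495, 0.112) [[516.83138748  98.33425765]]
lid-tcp tool [9.79028317e-04 1.86806846e-04 1.43132721e-06] [ 0.66925939 -0.05186318] 0.0011833080081880831
top [(np.float32(-28.38887), 4, 2), (np.float32(-27.861076), 5, 2), (np.float32(-27.763657), 4, 1), (np.float32(-27.667747), 5, 1)]
(0.6465, 0.111) [[279.58332761 143.01622548]]
```

View pics/w4.png

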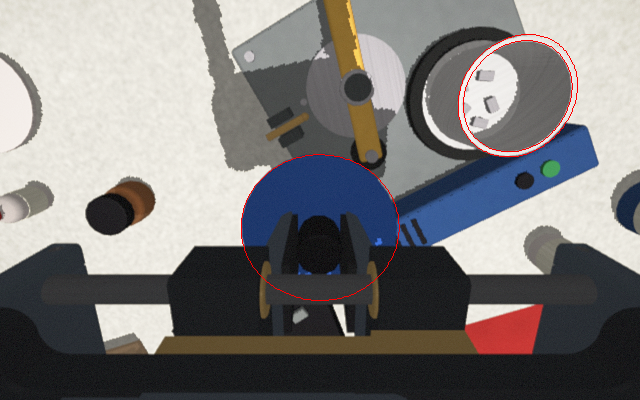

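The overlaid ring matches the rim at (517,98), and the lid outline matches too. The cup is at about (0.649, 0.112), so the TCP target is (0.650, 0.112).

```bash
python3 -c "
from h import *; print(shift([.6498,.1117,.175]))"
```

```text
[ 7.47 14.76  4.09]
```

```bash
python3 -m handwheel '1.5 1.2 2.4 0 0; 1.5 1.9 3.7 0 0; 1.5 1.9 3.7 0 0; 1.5 1.5 3 0 0; 1.5 0.7 1.4 0 0'
python3 -m handwheel '1.5 0.2 0.5 1 0; 1.5 0 0 1.5 0; 1.5 0 0 1 0; 1.5 0 0 0 0; 1.5 0 0 0 0'
python3 -c "
from h import *; print(shift([.6498,.1117,.160]))"
```

```text
t: 6.8
position: [0.6503, 0.1083, 0.2164]
eef_rot: [3.141, -0.0, 2.8]
wrist_force: [0.0, -0.7, -1.6]
grip_width: 0.0233
grasp_force: 25.0
t: 7.3
position: [0.6511, 0.1109, 0.1809]
eef_rot: [-3.141, -0.0, 2.798]
wrist_force: [-0.2, -1.2, -0.1]
grip_width: 0.0237
grasp_force: 25.0
[0.15 0.03 2.09]
```

```bash
python3 -m handwheel '1.5 0.1 0 0.7 0; 1.5 0 0 0.7 0; 1.5 0 0 0.6 0; 1.5 0 0 0 0; 1.5 0 0 0 0'
python3 - <<'E'
from h import *
print(get_obs()["position"])
w=grab_frame("wrist")["frame"];s=grab_frame("scene")["frame"]
b=cv2.resize(s[200:290,270:390],(800,600),interpolation=cv2.INTER_CUBIC); cv2.imwrite("pics/s5.png",b[:,:,::-1])
E
```

```text
t: 7.8
position: [0.65, 0.1122, 0.1609]
eef_rot: [-3.141, -0.0, 2.799]
wrist_force: [0.4, 0.6, -0.7]
grip_width: 0.0233
grasp_force: 25.0
[0.64998471 0.11216969 0.16089706]
```

View pics/s5.png

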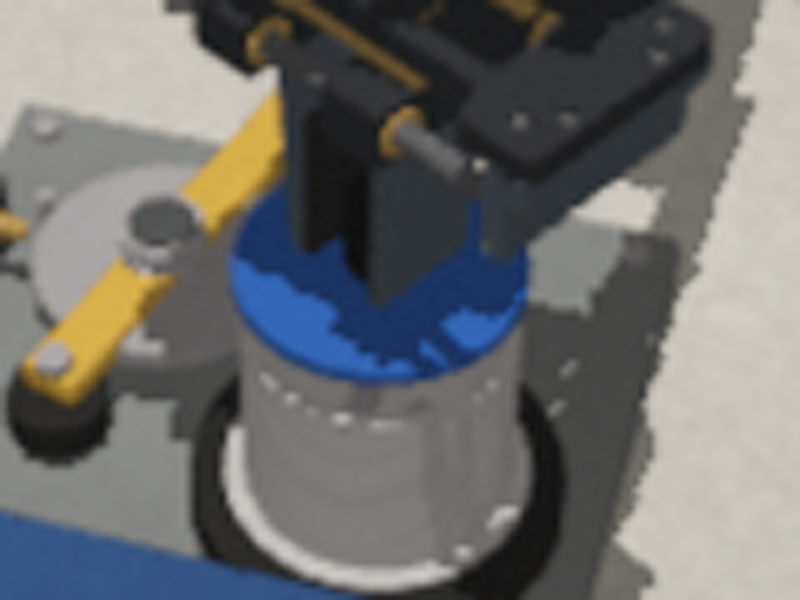

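The scene crop shows the blue disc centred over the cup (disc edges 232–530, cup 240–530) and about 1 cm above the rim. I lower it gently while watching the force.

```bash
python3 -m handwheel '1.5 0 0 0.4 0; 1.5 0 0 0.4 0; 1.5 0 0 0.2 0; 1.5 0 0 0 0; 1.5 0 0 0 0'
python3 -m handwheel '1.5 0 0 0.2 0; 1.5 0 0 0.2 0; 1.5 0 0 0 0; 1.5 0 0 0 0'
```

```text
t: 8.4
position: [0.65, 0.1121, 0.151]
eef_rot: [-3.142, -0.0, 2.799]
wrist_force: [0.4, -0.4, -1.1]
grip_width: 0.0234
grasp_force: 25.0
t: 8.8
position: [0.65, 0.1122, 0.147]
eef_rot: [-3.142, -0.0, 2.799]
wrist_force: [-0.4, 0.1, -1.4]
grip_width: 0.0234
grasp_force: 25.0
```

No contact force, so the plug is going in.

```bash
python3 -m handwheel '1.5 0 0 0.2 0; 1.5 0 0 0.1 0; 1.5 0 0 0 0; 1.5 0 0 0 0'
python3 -m handwheel '1.5 0 0 0.1 0; 1.5 0 0 0 0; 1.5 0 0 0 0'
```

```text
t: 9.2
position: [0.65, 0.1122, 0.144]
eef_rot: [-3.142, -0.0, 2.799]
wrist_force: [-0.0, 0.1, -0.4]
grip_width: 0.0231
grasp_force: 25.0
t: 9.5
position: [0.6501, 0.1121, 0.1431]
eef_rot: [3.142, 0.0, 2.799]
wrist_force: [0.3, 0.1, -0.5]
grip_width: 0.0232
grasp_force: 25.0
```

```bash
python3 -m handwheel '1.5 0 0 0.1 0; 1.5 0 0 0 0; 1.5 0 0 0 0'
python3 -m handwheel '1.5 0 0 0.1 0; 1.5 0 0 0 0; 1.5 0 0 0 0'
```

```text
t: 9.8
position: [0.65, 0.1122, 0.143]
eef_rot: [3.141, 0.001, 2.799]
wrist_force: [-4.0, -0.7, 12.0]
grip_width: 0.0233
grasp_force: 25.0
t: 10.1
position: [0.6502, 0.1121, 0.1428]
eef_rot: [3.141, 0.001, 2.799]
wrist_force: [-7.3, -0.6, 22.3]
grip_width: 0.023
grasp_force: 25.0
```

It made contact at exactly the seated height. I take off the preload, release and lift straight up.

```bash
python3 -m handwheel '1.5 0 0 -0.15 0; 1.5 0 0 0 0; 3 0 0 0 0; 4 0 0 0 0; 5 0 0 0 0'
python3 -m handwheel '5 0 0 0 0; 5 0 0 -1 0; 5 0 0 -3 0; 5 0 0 -4 0; 5 0 0 -2 0'
python3 -m handwheel '5 5 0 0 0; 5 5 0 0 0; 5 3 0 0 0; 5 0 0 0 0; 5 0 0 0 0'
python3 - <<'E'
from h import *
print(get_obs()["position"])
s=grab_frame("scene");
b=cv2.resize(s["frame"][170:290,260:380],(480,480),interpolation=cv2.INTER_CUBIC)
c=blob(s,(105,120,40),(125,255,255),(295,215,360,268)); print("disc S",circ(onplane(s,c,.126)))
t=grab_frame("top"); c=blob(t,(105,120,40),(125,255,255),(255,122,305,175)); print(circ(onplane(t,c,.126)))
w=grab_frame("wrist"); cv2.imwrite("pics/w6.png",np.hstack([b[:300,:480],cv2.resize(w["frame"],(320,200)).repeat(1,0)[:200].copy() if False else cv2.copyMakeBorder(cv2.resize(w["frame"],(320,200)),0,100,0,0,cv2.BORDER_CONSTANT)])[:,:,::-1])
cv2.imwrite("pics/w7.png",w["frame"][:,:,::-1])
for f,bx in((t,(295,185,330,220)),(s,(310,175,335,215))):
    c=blob(f,(0,150,60),(8,255,255),bx); print("post",c.min(0),c.max(0),[p.round(1) for p in proj(f,[.482,.017,.125])])
E
```

```text
t: 10.6
position: [0.6499, 0.1121, 0.1423]
eef_rot: [-3.141, -0.0, 2.799]
wrist_force: [-0.4, -0.2, -1.1]
grip_width: 0.0431
grasp_force: 0.0
t: 11.1
position: [0.651, 0.1122, 0.2466]
eef_rot: [3.14, 0.004, 2.799]
wrist_force: [0.8, -0.1, -0.5]
grip_width: 0.0498
grasp_force: 0.0
t: 11.6
position: [0.5278, 0.1561, 0.2436]
eef_rot: [3.141, 0.001, 2.8]
wrist_force: [-0.3, -0.5, 0.2]
grip_width: 0.0501
grasp_force: 0.0
[0.52778464 0.1560823  0.24355474]
disc S (array([0.64921495, 0.11336277]), np.float64(0.045463018014069406))
(array([0.66119408, 0.10008961]), np.float64(0.05090903201824562))
post [308 199] [316 209] [array([312.3, 201.5])]
post [317 187] [324 209] [array([320.1, 188.1])]
```

View pics/w6.png

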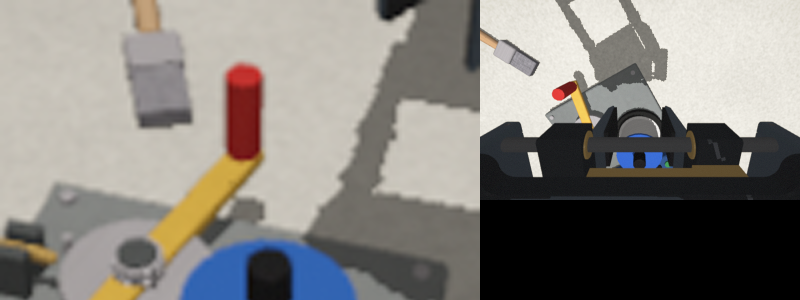

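The lid sits seated and level: the scene fit gives its disc at (0.649, 0.113) with radius 45.5 mm at z 0.126. The post stands upright and free with its top near (0.482, 0.017). I turn the jaws so they close along the post's travel.

```bash
python3 -m handwheel '9.1 0 0 0 -0.15; 9.1 0 0 0 -0.15; 9.1 0 0 0 -0.15; 9.1 0 0 0 -0.15; 9.1 0 0 0 0'
python3 -c "
from h import *; print(shift([.482,.017,.16]))"
```

```text
t: 12.25
position: [0.5284, 0.1555, 0.2423]
eef_rot: [-3.142, -0.0, -2.882]
wrist_force: [-0.6, -0.5, 0.0]
grip_width: 0.0873
grasp_force: 0.0
[  8.04 -12.19   8.24]
```

```bash
python3 -m handwheel '9.1 2.5 -3.5 0 0; 9.1 2.5 -3.5 0 0; 9.1 2 -3.2 1 0; 9.1 1 -2 2 0; 9.1 0 0 0 0'
python3 -m handwheel '9.1 0 0 2 0; 9.1 0 0 0 0; 9.1 0 0 0 0'
python3 - <<'E'
from h import *
o=get_obs();print(shift([.482,.017,.085]))
w=grab_frame("wrist");cv2.imwrite("pics/w8.png",w["frame"][:,:,::-1]);print(proj(w,[[.482,.017,.125],[.482,.017,.062]]))
c=blob(w,(0,150,60),(8,255,255),(150,0,500,400));print(c.min(0),c.max(0))
E
```

```text
t: 12.75
position: [0.48, 0.015, 0.2108]
eef_rot: [3.141, -0.003, -2.893]
wrist_force: [0.5, -0.7, 0.2]
grip_width: 0.0915
grasp_force: 0.0
t: 13.05
position: [0.4816, 0.0178, 0.1928]
eef_rot: [3.141, -0.0, -2.886]
wrist_force: [1.1, 0.3, 0.9]
grip_width: 0.0913
grasp_force: 0.0
[-0.02 -0.09 10.78]
[[319.09168224 205.65089623]
 [318.95349887 182.66245357]]
[305 173] [334 220]
```

View pics/w8.png

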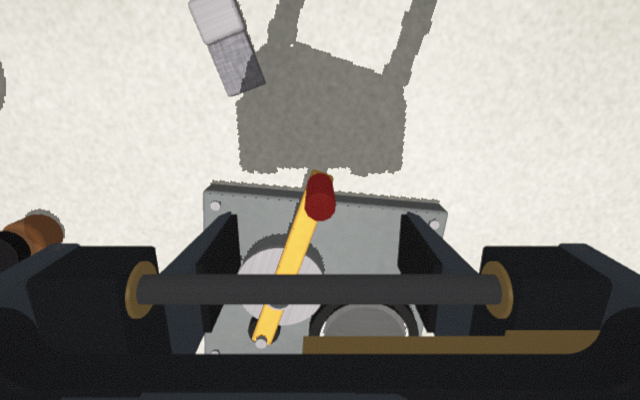

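The wrist view shows the red post top at (320,205), midway between the jaws and as predicted. I descend and grip it.

```bash
python3 -m handwheel '9.1 0 0 2 0; 9.1 0 0 3 0; 9.1 0 0 3 0; 9.1 0 0 2 0; 9.1 0 0 0.5 0'
python3 -m handwheel '5 0 0 0 0; 4 0 0 0 0; 3 0 0 0 0; 1.5 0 0 0 0; 1.5 0 0 0 0' 20
python3 -m handwheel '1.5 0 0 0 0; 1.5 0 0 0 0; 1.5 0 0 0 0; 1.5 0 0 0 0; 1.5 0 0 0 0' 20
python3 - <<'E'
from h import *
p0=get_obs()["position"]; th0=-.12; piv=p0[:2]+.12*np.array([np.cos(th0),np.sin(th0)])
for d in(.1,.2,.3,.4,.5): 
    q=piv-.12*np.array([np.cos(th0+d),np.sin(th0+d)]); print(d,q.round(4),shift([*q,p0[2]]))
E
```

```text
t: 13.6
position: [0.4809, 0.0178, 0.0865]
eef_rot: [3.141, -0.002, -2.885]
wrist_force: [0.5, 0.2, 0.1]
grip_width: 0.0906
grasp_force: 0.0
t: 14.1
position: [0.4815, 0.0175, 0.0881]
eef_rot: [-3.141, 0.001, -2.884]
wrist_force: [0.1, -0.3, -0.3]
grip_width: 0.0542
grasp_force: 0.0
t: 14.6
position: [0.4811, 0.0177, 0.0875]
eef_rot: [3.141, -0.0, -2.885]
wrist_force: [-0.6, 3.1, 0.9]
grip_width: 0.0235
grasp_force: 20.0
0.1 [0.4802 0.0057] [ 0.39 -1.14 -0.  ]
0.2 [ 0.4806 -0.0063] [ 0.66 -2.3  -0.  ]
0.3 [ 0.4821 -0.0181] [ 0.81 -3.49 -0.  ]
0.4 [ 0.4849 -0.0298] [ 0.84 -4.69 -0.  ]
0.5 [ 0.4888 -0.0412] [ 0.75 -5.89 -0.  ]
```

Gripped, with 3 N of spring felt. I push along the arc in small steps.

```bash
python3 -m handwheel '1.5 0.2 -0.4 0 0; 1.5 0.1 -0.4 0 0; 1.5 0.1 -0.4 0 0; 1.5 0 0 0 0' 30
python3 -m handwheel '1.5 0.1 -0.4 0 0; 1.5 0.1 -0.4 0 0; 1.5 0.1 -0.4 0 0; 1.5 0 0 0 0'
python3 -m handwheel '1.5 0.1 -0.5 0 0; 1.5 0.1 -0.5 0 0; 1.5 0 -0.5 0 0; 1.5 0 0 0 0'
python3 -m handwheel '1.5 0 -0.5 0 0; 1.5 0 -0.5 0 0; 1.5 0 -0.5 0 0; 1.5 0 0 0 0'
```

```text
t: 15.0
position: [0.4796, 0.005, 0.0874]
eef_rot: [3.141, -0.001, -2.884]
wrist_force: [-3.8, 6.3, 4.2]
grip_width: 0.0233
grasp_force: 30.0
t: 15.4
position: [0.4793, -0.0071, 0.0874]
eef_rot: [3.14, -0.002, -2.884]
wrist_force: [-6.2, 9.9, 6.0]
grip_width: 0.0237
grasp_force: 30.0
t: 15.8
position: [0.4811, -0.0224, 0.0874]
eef_rot: [3.14, -0.002, -2.884]
wrist_force: [-7.2, 5.4, 7.2]
grip_width: 0.0234
grasp_force: 30.0
t: 16.2
position: [0.4846, -0.0367, 0.0873]
eef_rot: [3.14, -0.003, -2.884]
wrist_force: [-7.3, 6.7, 7.2]
grip_width: 0.0231
grasp_force: 30.0
```

The force dropped past the click. Now I go on to the stop.

```bash
python3 -m handwheel '1.5 -0.1 -0.3 0 0; 1.5 0 0 0 0; 1.5 0 0 0 0'
python3 -m handwheel '1.5 -0.1 -0.2 0 0; 1.5 0 0 0 0; 1.5 0 0 0 0'
python3 -m handwheel '1.5 0 -0.1 0 0; 1.5 0 0 0 0; 1.5 0 0 0 0'
```

```text
t: 16.5
position: [0.4858, -0.0391, 0.0873]
eef_rot: [3.14, -0.004, -2.884]
wrist_force: [-10.9, 6.1, 8.8]
grip_width: 0.0236
grasp_force: 30.0
t: 16.8
position: [0.4867, -0.0408, 0.0873]
eef_rot: [3.139, -0.005, -2.884]
wrist_force: [-14.7, 4.3, 13.2]
grip_width: 0.0235
grasp_force: 30.0
t: 17.1
position: [0.4871, -0.0415, 0.0872]
eef_rot: [3.139, -0.004, -2.884]
wrist_force: [-12.9, 7.4, 11.2]
grip_width: 0.0235
grasp_force: 30.0
```

```bash
python3 -m handwheel '1.5 0.3 0 0 0; 1.5 0 0 0 0; 1.5 0 0 0 0'
python3 -m handwheel '1.5 0 -0.2 0 0; 1.5 0 0 0 0; 1.5 0 0 0 0'
python3 -m handwheel '1.5 0 -0.2 0 0; 1.5 0 0 0 0; 1.5 0 0 0 0'
```

```text
t: 17.4
position: [0.4869, -0.0418, 0.0874]
eef_rot: [3.14, 0.001, -2.885]
wrist_force: [4.0, 17.5, -3.6]
grip_width: 0.0234
grasp_force: 30.0
t: 17.7
position: [0.487, -0.0425, 0.0873]
eef_rot: [3.138, 0.0, -2.885]
wrist_force: [4.5, 32.1, -2.1]
grip_width: 0.0238
grasp_force: 30.0
t: 18.0
position: [0.4872, -0.0432, 0.0872]
eef_rot: [3.136, 0.0, -2.886]
wrist_force: [5.0, 46.9, -0.4]
grip_width: 0.0238
grasp_force: 30.0
```

This is the firm stop: total travel is about 60 mm and the force rises steeply. I ease back to a moderate hold and check that the lid and the arm are steady.

```bash
python3 -m handwheel '1.5 0 0.3 0 0; 1.5 0 0 0 0; 1.5 0 0 0 0; 1.5 0 0 0 0; 1.5 0 0 0 0'
python3 - <<'E'
from h import *
s=grab_frame("scene"); c=blob(s,(105,120,40),(125,255,255),(295,215,360,268)); print("disc S",circ(onplane(s,c,.126)))
print(get_obs()["wrist_force"])
T=grab_frame("top"); a=cv2.imread("pics/top0.png")[:,:,::-1]; d=cv2.absdiff(T["frame"],a.copy()).max(2)
for n,b in(("white",(420,190,470,235)),("jar",(400,145,425,172)),("dropA",(440,160,460,185)),("dropB",(160,218,190,240)),("brush",(335,225,382,282))):
    print(n,(d[b[1]:b[3],b[0]:b[2]]>60).sum())
E
```

```text
t: 18.5
position: [0.4869, -0.0422, 0.0873]
eef_rot: [3.139, 0.0, -2.885]
wrist_force: [3.9, 24.2, -3.4]
grip_width: 0.0237
grasp_force: 30.0
disc S (array([0.64947318, 0.11329846]), np.float64(0.045337307005082386))
[ 4.99108042 23.54833955 -2.96312065]
white 17
jar 0
dropA 0
dropB 203
brush 89
```

```bash
python3 - <<'E'
from h import *
a=cv2.imread("pics/scene0.png")[:,:,::-1].copy(); S=grab_frame("scene")
for f in({"frame":a},S):
    c=blob(f,(50,100,20),(80,255,255),(465,220,505,275)); print("dropB",c.min(0),c.max(0))
    c=blob(f,(8,60,100),(20,200,255),(288,155,308,185)); print("brush",c.min(0),c.max(0))
r=hand_in(); print(r)
E
```

```text
dropB [476 240] [494 262]
brush [293 163] [299 177]
dropB [476 240] [494 262]
brush [293 169] [299 174]
the job is handed in; nothing more can be done
None
```

The blue lid sits seated and level on the cup, and I handed the job in while still holding the red post at its firm stop with about 24 N; the camera checks showed no sign that the white lid, jar, droppers or brush had moved.

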